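# Air the counter warming cabinet

### The arm

A 6-joint arm with a two-finger parallel gripper is mounted at the origin on the work surface. World frame = base frame: x ahead of the robot, y to its left, z up, the work surface at z = 0. Lengths are in m, angles in rad, forces in N, time in s.
With the tool pointing down it reaches from about 0.375 to 0.9 m from the base axis. Payload 3.1 kg.
Tool frame: the origin (TCP) lies between the finger pads; the fingertips stand 22 mm ahead of it and the grasp point (between the pads) lies 3 mm ahead of it; z points along the fingers, y is the direction in which the jaws open and shut (so a half turn about z gives the same grasp; the last joint's range is limited). The gripper opens to 85 mm and grips with 20 to 120 N. Pads are 22 mm wide; open, the fingers measure 114 mm over their backs; the gripper's body (76 mm by 85 mm) begins 54 mm behind the grasp point. The pads swing forward as they close: fully open they stand 13 mm farther back than shut.
Start: joints at [1.135, 0.527, 1.433, -0, 1.181, -0.178], TCP at [0.159, 0.604, 0.253] pointing down, gripper open.
Joint ranges: [-3.08, 3.08], [-0.75, 2.2], [0.22, 2.44], [-1.43, 4.57], [0, 2.65], [-2.85, 2.85]. Speed limits (rad/s): [2.79, 2.79, 3.14, 3.14, 3.14, 3.14].

### API

Orientations are given as a unit quaternion [x, y, z, w].
In Python, from station import status, snapshot, manip gives the robot as it stands.
- The arm moves only by the tool move_arm, never from a script. Its argument "plan" is a list that holds one entry, the list of rows, each a list of 7 numbers: the turn, a rotation vector about the tool's x, y, z scaled (see below), then the shift along the tool's x, y, z scaled (see below), then the closure, from 0 (fully open) to 1 (shut). A call has exactly 8 rows; each row is the pose to reach, as a shift and turn from the pose commanded when the call began, along the tool's axes at that moment; what a row does not reach only later rows make up. The controller multiplies each number of a shift by 100 mm and each number of a turn by pi/4 rad. A row lasts 1/8 s, in which the tool goes at most 62.5 mm and 10.7 degrees, less where a joint would pass 70% of its speed; a pose out of reach is approached as far as the arm can. A call with a number of a shift or a turn outside -1 to 1 is refused whole. A call with a gripper value outside its range is refused whole. The fingers move at their own pace and stop on an object; "force" is the grip in N (left out, the last holds). Time passes only in rows, so rows that repeat a pose let the fingers close, or fill a call up. It gives the time, the measured TCP pose, the force and the opening at its end, in the units of the state.
- status.sense(): the state, without advancing time (a new reading comes with each control period).
- snapshot(name): name is "scene" or "top"; returns a dict with "img" (420x560x3 uint8, red, green, blue), "depth" (420x560 float32, m along the optical axis (not along the pixel's ray), 0 where there is no reading), "mtx" (3x3 intrinsics, pixels), "T" (4x4, takes a point from camera to world coordinates). Camera axes: x right, y up, looking along -z (the intrinsics and any distortion apply to the point x, -y, -z); pixel columns grow to the right and rows downward; lengths in m; the calibration is good to about 2 mm. A picture is of the moment at which its call begins.
- manip.sign_off(): hands the job in, once; it reports no verdict.
The state is a dict: "t": time; "q": joint angles; "qd": joint speeds; "tau": joint torques, N m; "tcp_pos": TCP position; "tool_rot": TCP orientation; "force": force on the tool from outside, world axes, zero at the start; "ft_torque": the same for the moment, N m; "finger_gap": opening from 0.0 (shut) to 1.0 (fully open).
Only numpy, scipy, OpenCV 4.12 (cv2) and the standard library are available. Lean on these libraries where they do the work, as an engineer would, in place of code of your own. Each camera call takes 0.05 s, during which the arm holds its last target. There are 200 camera calls.

### The job

Give the small steel cabinet a short airing: first lift the white tub out of the way of the glass door and set it down gently, upright and wholly on the round stone board. Then pull the black fan knob out to its detent, press the door's plain steel strip beside the controls inward so that the door springs ajar, let it air with the fan on for at least two seconds, push the door shut until it latches, and only then push the knob fully home. Leave the tawa, ladle, bowl and bottle where they are.

Things in the scene. Friction and masses are not known exactly. Their poses are not given: they have to be found in the camera images.
- cabinet: Fixed steel cabinet, 190 deep (x), 320 wide (y), 160 mm high; origin at the centre of its underside. Own -x points out of the front (plane x = -95 mm), +y to the left as one faces it. Controls column (full height) on the front from y = +75 to +160 mm, door from y = +69 to -153 mm; the top is set back 32 mm behind the door, whose top edge stands free. Position and yaw vary.
- fan_knob (a joint): Travel of the push-pull knob in m: 0 = home (off), 0.018 = out at its detent (on). It slides along the cabinet's own -x; a snap mechanism holds it at both ends with about 7 N, falling to nothing half-way; past half-way it snaps on by itself.
- knob_head (a point): Centre of the black round knob's head, 130 mm above the counter, y = +115 mm in the cabinet frame, 29 mm out from the cabinet front when home; moves with the knob. Head 28 mm across and 24 mm long along its horizontal axis (from 16 to 40 mm out when home) on a 12 mm stem.
- door (a joint): Door angle in rad: 0 = shut and latched, 0.35 = sprung ajar. The upright pivot stands on the front plane at cabinet y = -5 mm, so the door rocks: pressing the strip left of the pivot moves the rest of the door out. An over-centre snap mechanism holds both ends: from about 0.15 rad on it goes ajar by itself, below that it shuts by itself; both ends are stops.
- door_push_strip (a point): Point on the outer face of the solid steel push strip of the door (74 mm wide, from the pivot to the door's left end), 45 mm left of the pivot (cabinet y = +40 mm), 130 mm above the counter; the door's top edge is at 159 mm. Press it straight in here with about 5 N; after 7 mm it snaps over and runs on inward to 15 mm.
- door_free_edge (a point): Point on the outer face of the steel frame at the door's right, free edge (137 mm from the pivot, 130 mm above the counter); shut it is flush with the cabinet front, ajar it stands about 47 mm out. About 2 N pushes the door shut here.
- tub_center (a point): Centre (half-way up) of the closed round white plastic tub, 60 mm across (lid 63 mm across, top 13 mm) and 120 mm high, 0.35 kg, z axis up. At the start it stands on the counter 20 to 28 mm in front of the right part of the door and blocks it.
- board: Fixed round stone board on three feet, 180 mm across, flat top 25 mm above the counter; origin at the centre of its underside. It is to the left or to the right of the cabinet's front, the tawa on the other side.
- tawa: Bystander: black flat round pan 220 mm across, 15 mm high, with a handle reaching 250 mm from the centre along its own -x, up to 32 mm high; origin under the pan's centre. Position and heading vary.
- ladle: Bystander: slotted steel ladle lying on the counter at the left of the cabinet, bowl 84 mm across and 18 mm high at its origin, handle 250 mm long along its own -x, pointing away from the cabinet.
- bowl: Bystander: blue ceramic bowl, 100 mm across and 50 mm high, standing on the cabinet's top towards the back; origin under its foot.
- bottle: Bystander: slim amber glass bottle, 52 mm across and 130 mm high, standing on the counter about 115 mm in front of the cabinet; origin under its foot.
There are look-alikes about, which are no part of the job. Of the things that look like the part that bears tub_center, the middle-sized one is meant.

How it is judged:
By the outcome, as a careful person would: the job done as asked, in the order asked, and still so for the second after the job is handed in, with the robot touching nothing.
It also fails if it takes over 70 s, if anything falls off the work surface, if the arm or the gripper's body presses on something with over 40 N, if the wrist force passes 120 N, or if a joint passes its speed limit or range.

## Working session

There is one attempt and no reset: what is moved stays moved. The work goes in short steps, Python scripts to look and compute and a tool call to move; the robot and the scene stay as the last step left them, time stands still between calls to the robot, and variables do not carry over. Pictures are saved under pics/ and viewed, on a budget of 10 in all, crops included, one or two more only if the job needs it, and the job is handed in when it is done.

Besides the shell and the picture viewer there is one more tool, called after "Call:" in YAML: its name, and indented under it one key for each argument. move_arm: Moves the arm, as the interface text tells. Its arguments: {"type":"object","properties":{"plan":{"type":"array"},"force":{"type":"number"}},"required":["plan"]}

```bash
mkdir -p pics; ls; python3 - <<'E'
from station import status, snapshot
import cv2,numpy as np
s=status.sense(); print({k:np.round(v,3).tolist() for k,v in s.items()})
for n in("scene","top"):
    d=snapshot(n); np.savez(f"{n}0.npz",**d); cv2.imwrite(f"pics/{n}0.png",d["img"][:,:,::-1]); print(np.round(d["T"],3).tolist())
E
```

```text
pics
{'t': 0.0, 'q': [1.135, 0.529, 1.434, 0.0, 1.181, -0.178], 'qd': [0.0, -0.001, -0.002, 0.001, -0.002, -0.0], 'tau': [0.001, -44.235, -17.802, -0.0, 0.008, 0.0], 'tcp_pos': [0.159, 0.604, 0.252], 'tool_rot': [0.129, 0.992, -0.001, -0.0], 'force': [-0.101, 0.235, 0.398], 'ft_torque': [-0.039, 0.011, -0.031], 'finger_gap': 1.004}
[[0.772, -0.393, 0.499, 1.111], [0.635, 0.483, -0.603, -0.654], [-0.004, 0.782, 0.623, 0.782], [0.0, 0.0, 0.0, 1.0]]
[[-0.008, 0.983, -0.186, 0.361], [-1.0, -0.006, 0.009, -0.006], [0.008, 0.186, 0.983, 1.347], [0.0, 0.0, 0.0, 1.0]]
```

View pics/scene0.png

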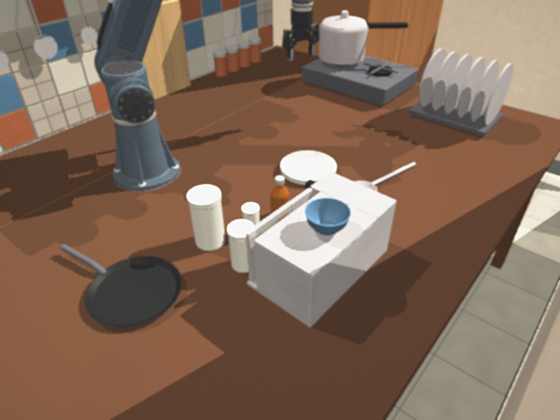

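View pics/top0.png

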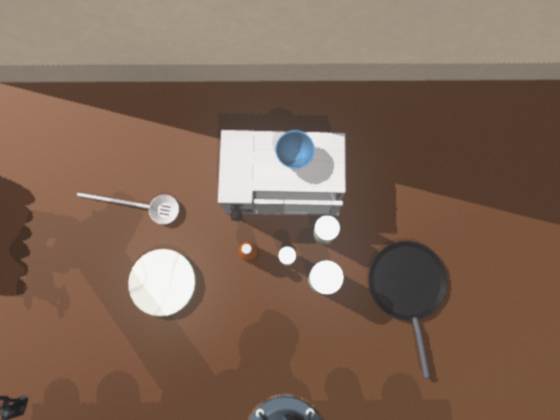

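Scene: three white tubs show at top-view (327,229), (287,256) small and (325,278) large. The middle-sized one at (327,229), close in front of the right of the door, fits. The board is the white disc at (162,283), the tawa is at (408,281), the knob at about (236,212), the bottle at (247,250) and the bowl at (295,149). Next I'll measure and make the confirming crop.

```bash
cat > h.py <<'E'
import numpy as np,cv2
from scipy.spatial.transform import Rotation as R
def cloud(d):
    D=d["depth"]; v,u=np.mgrid[:D.shape[0],:D.shape[1]]; K=d["mtx"]
    x=(u-K[0,2])/K[0,0]*D; y=(v-K[1,2])/K[1,1]*D
    P=np.stack([x,-y,-D],-1)@d["T"][:3,:3].T+d["T"][:3,3]; P[D==0]=np.nan; return P
def circ(p):
    A=np.c_[2*p,np.ones(len(p))]; c=np.linalg.lstsq(A,(p**2).sum(1),rcond=None)[0]
    return c[:2],np.sqrt(c[2]+c[:2]@c[:2])
E
python3 - <<'E'
from h import *
d=dict(np.load("top0.npz")); P=cloud(d); im=d["img"]
print(d["mtx"].tolist())
def blob(u,v,r,zl,zh,name):
    m=np.zeros(P.shape[:2],np.uint8); m[(P[...,2]>zl)&(P[...,2]<zh)]=1
    n,l=cv2.connectedComponents(m); k=l[v,u]; 
    p=P[l==k]; (c,rad)=cv2.minEnclosingCircle(p[:,:2].astype(np.float32)); print(name,k,len(p),'c',np.round(c,4),'r',round(rad,4),'mean',p.mean(0).round(4),'area r',np.median(p[:,2]).round(4))
for a in [(327,229,0,.1,.135,'mid'),(287,256,0,.06,.2,'small'),(325,278,0,.13,.25,'large'),(162,283,0,.015,.04,'board'),(408,281,0,.004,.05,'tawa'),(247,250,0,.1,.16,'bottle'),(164,210,0,.004,.05,'ladle')]: blob(*a)
# cabinet top
m=(P[...,2]>.145)&(P[...,2]<.175); m[:, :200]=0; m[:,370:]=0; m[225:]=0
p=P[m]; r=cv2.minAreaRect(p[:,:2].astype(np.float32)); print('cab top rect',r, len(p)); print(cv2.boxPoints(r))
k=(im.max(2)<50)&(P[...,2]>.1)&(P[...,2]<.15); k[:190]=0;k[225:]=0;k[:,:225]=0;k[:,255:]=0; print('knob',P[k].mean(0),k.sum(),P[k].min(0),P[k].max(0))
c=cv2.resize(im[120:300,210:360],None,fx=4,fy=4,interpolation=2)[:,:,::-1]; 
s=np.load("scene0.npz")["img"][170:290,170:410]; s=cv2.resize(s,None,fx=3.3,fy=3.3)[:,:,::-1][:, :]
c=cv2.resize(c,(0,0),fx=.8,fy=.8); s=cv2.resize(s,(320,160)) 
cv2.imwrite("pics/c1.png",c)
E
```

```text
Still running in the background as job /tmp/bash_jobs.1000/58e45d83156b (pid 487). You'll get a notice when it ends.
```

```bash
kill -9 -- -$(cat /tmp/bash_jobs.1000/58e45d83156b/pid); cat /tmp/bash_jobs.1000/58e45d83156b/std*; timeout 60 python3 - <<'E'
from h import *
d=dict(np.load("top0.npz")); P=cloud(d); im=d["img"]
print(d["mtx"].tolist(), np.isnan(P).sum())
v,u=np.mgrid[:420,:560]
def blob(a,b,w,zl,zh,name):
    p=P[(abs(u-a)<w)&(abs(v-b)<w)&(P[...,2]>zl)&(P[...,2]<zh)]
    if len(p)<4: print(name,'none',P[b,a]); return
    lo,hi=p.min(0),p.max(0); print(name,len(p),'mid',((lo+hi)/2).round(4),'size',(hi-lo).round(4),'mean',p.mean(0).round(4),'z',np.median(p[:,2]).round(4))
for a in [(327,229,17,.108,.135,'mid'),(287,256,12,.05,.2,'small'),(325,278,22,.13,.25,'large'),(162,283,42,.015,.04,'board'),(408,281,45,.005,.05,'tawa'),(247,250,12,.1,.16,'bottle'),(164,210,22,.006,.05,'ladle')]: blob(*a)
m=(P[...,2]>.145)&(P[...,2]<.175)&(u>200)&(u<370)&(v<225)
p=P[m]; r=cv2.minAreaRect(p[:,:2].astype(np.float32)); print('cab top',r, len(p)); print(cv2.boxPoints(r))
k=(im.max(2)<60)&(P[...,2]>.1)&(P[...,2]<.155)&(v>195)&(v<225)&(u>222)&(u<255); print('knob',P[k].mean(0),k.sum(),P[k].min(0),P[k].max(0))
cv2.imwrite("pics/c1.png",cv2.resize(im[120:300,210:360],None,fx=3.3,fy=3.3,interpolation=2)[:,:,::-1])
E
```

```text
[[482.25884205790277, 0.0, 289.8158652470361], [0.0, 482.25884205790277, 205.99257376438212], [0.0, 0.0, 1.0]] 2916
mid 467 mid [ 0.5382 -0.1115  0.1165] size [0.0626 0.06   0.017 ] mean [ 0.5373 -0.1113  0.1182] z 0.1183
small 229 mid [ 0.471  -0.0081  0.0816] size [0.0442 0.0394 0.0183] mean [ 0.4706 -0.008   0.0831] z 0.0832
large 851 mid [ 0.4105 -0.1047  0.1483] size [0.0804 0.0789 0.0234] mean [ 0.4105 -0.1041  0.1531] z 0.1531
board 3484 mid [0.4052 0.333  0.0243] size [0.1774 0.1809 0.0184] mean [0.4049 0.3317 0.023 ] z 0.023
tawa 1764 mid [ 0.4033 -0.3423  0.0151] size [0.2375 0.2364 0.0201] mean [ 0.4033 -0.3432  0.0092] z 0.0082
bottle 85 mid [0.4826 0.0938 0.1168] size [0.0232 0.0256 0.0334] mean [0.483  0.0935 0.1242] z 0.1279
ladle 400 mid [0.6079 0.3455 0.0142] size [0.0827 0.0972 0.0163] mean [0.6095 0.3419 0.0124] z 0.0123
cab top ((0.671943724155426, 0.0035075247287750244), (0.3199158012866974, 0.22769758105278015), 88.68450927734375) 7629
[[ 0.5544527  -0.15379453]
 [ 0.78209025 -0.15902191]
 [ 0.78943473  0.16080958]
 [ 0.5617972   0.16603696]]<stdin>:12: RuntimeWarning: Mean of empty slice.
  ret = um.true_divide(
Traceback (most recent call last):
ValueError: zero-size array to reduction operation minimum which has no identity
```

```bash
timeout 60 python3 - <<'E'
from h import *
d=dict(np.load("top0.npz")); P=cloud(d); im=d["img"]
v,u=np.mgrid[:420,:560]
m=(P[...,2]>.15)&(P[...,2]<.168)&(u>200)&(u<370)&(v<225)
p=P[m]; X=p[:,0];Y=p[:,1]
def edge(Y,X,f,lo,hi,n=12):
    b=np.linspace(lo,hi,n+1); c=[];e=[]
    for i in range(n):
        s=X[(Y>=b[i])&(Y<b[i+1])]
        if len(s)>3: c.append((b[i]+b[i+1])/2); e.append(f(s))
    return np.polyfit(c,e,1).round(4),np.round(e,3).tolist()
print('door/front edge',edge(Y,X,np.min,-.15,.16))
print('back',edge(Y,X,np.max,-.15,.15))
print('left',edge(X,Y,np.max,.6,.76)); print('right',edge(X,Y,np.min,.6,.76))
q=(P[...,2]>.08)&(P[...,2]<.148)&(u>222)&(u<255)&(v>200)&(v<228)
for a in np.c_[u[q],v[q],P[q].round(3),im[q]].tolist()[::3]: print(a)
cv2.imwrite("pics/c1.png",cv2.resize(im[120:300,210:360],None,fx=3.3,fy=3.3,interpolation=2)[:,:,::-1])
E
```

```text
door/front edge (array([0.026 , 0.5933]), [0.59, 0.59, 0.591, 0.592, 0.592, 0.593, 0.594, 0.595, 0.595, 0.596, 0.595, 0.597])
back (array([0.0413, 0.7813]), [0.782, 0.781, 0.782, 0.781, 0.748, 0.785, 0.784, 0.785, 0.786, 0.787, 0.789, 0.787])
left (array([-0.0231,  0.1784]), [0.164, 0.164, 0.164, 0.164, 0.162, 0.163, 0.163, 0.163, 0.161, 0.161, 0.161, 0.162])
right (array([-0.102 , -0.0848]), [-0.128, -0.155, -0.155, -0.156, -0.156, -0.156, -0.156, -0.157, -0.157, -0.158, -0.158, -0.158])
[252.0, 201.0, 0.605, 0.08, 0.127, 146.0, 142.0, 140.0]
[252.0, 202.0, 0.603, 0.08, 0.128, 130.0, 127.0, 125.0]
[224.0, 203.0, 0.599, 0.151, 0.137, 133.0, 129.0, 128.0]
[227.0, 203.0, 0.597, 0.142, 0.143, 136.0, 133.0, 133.0]
[230.0, 203.0, 0.597, 0.135, 0.143, 141.0, 137.0, 137.0]
[233.0, 203.0, 0.597, 0.127, 0.143, 139.0, 135.0, 136.0]
[240.0, 203.0, 0.598, 0.11, 0.141, 144.0, 140.0, 140.0]
[243.0, 203.0, 0.597, 0.102, 0.143, 159.0, 154.0, 154.0]
[247.0, 203.0, 0.598, 0.092, 0.141, 160.0, 156.0, 155.0]
[251.0, 203.0, 0.596, 0.081, 0.146, 139.0, 136.0, 134.0]
[223.0, 204.0, 0.599, 0.155, 0.124, 109
[... 3510 characters left out ...]
5.0]
[237.0, 216.0, 0.564, 0.117, 0.14, 70.0, 67.0, 66.0]
[240.0, 216.0, 0.565, 0.11, 0.135, 62.0, 55.0, 55.0]
[232.0, 217.0, 0.562, 0.13, 0.137, 78.0, 73.0, 70.0]
[235.0, 217.0, 0.561, 0.122, 0.144, 75.0, 71.0, 69.0]
[238.0, 217.0, 0.561, 0.114, 0.145, 63.0, 61.0, 58.0]
[241.0, 217.0, 0.563, 0.108, 0.129, 66.0, 59.0, 54.0]
[233.0, 218.0, 0.559, 0.127, 0.14, 72.0, 67.0, 68.0]
[236.0, 218.0, 0.559, 0.119, 0.14, 64.0, 61.0, 60.0]
[239.0, 218.0, 0.559, 0.112, 0.142, 62.0, 57.0, 56.0]
[232.0, 219.0, 0.557, 0.13, 0.136, 86.0, 70.0, 63.0]
[235.0, 219.0, 0.558, 0.123, 0.132, 70.0, 62.0, 58.0]
[238.0, 219.0, 0.558, 0.115, 0.132, 65.0, 59.0, 56.0]
[235.0, 220.0, 0.557, 0.124, 0.122, 91.0, 73.0, 63.0]
```

View pics/c1.png

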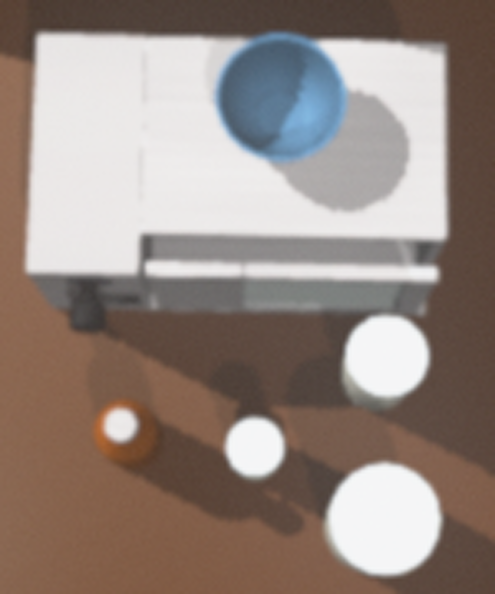

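The crop confirms it: the middle-sized tub is at crop (387,357), nearest the door. Its top is at 118 mm and it is 62 mm across. The small one at (255,447) is 83 mm high and the large one at (385,520) is 153 mm high. The cabinet origin is about (0.689, 0.0035) with yaw -0.024. Moving toward the tub.

Call:
move_arm:
  plan:
    - [[0, 0, -0.1, -0.1, -0.1, 0, 0], [0, 0, -0.2, -0.25, -0.25, 0, 0], [0, 0, -0.298, -0.4, -0.4, 0, 0], [0, 0, -0.298, -0.55, -0.55, 0, 0], [0, 0, -0.298, -0.7, -0.7, 0, 0], [0, 0, -0.298, -0.85, -0.85, 0, 0], [0, 0, -0.298, -1, -1, 0, 0], [0, 0, -0.298, -1, -1, 0, 0]]

```text
t: 1.1
tcp_pos: [0.2313, 0.4808, 0.2534]
tool_rot: [0.013, 1.0, -0.0, -0.0]
force: [-1.1, -0.2, 0.1]
finger_gap: 0.998
```

Call:
move_arm:
  plan:
    - [[0, 0, 0, -0.1, -0.1, 0, 0], [0, 0, 0, -0.25, -0.25, 0, 0], [0, 0, 0, -0.4, -0.4, 0, 0], [0, 0, 0, -0.55, -0.55, 0, 0], [0, 0, 0, -0.7, -0.7, 0, 0], [0, 0, 0, -0.85, -0.85, 0, 0], [0, 0, 0, -1, -1, 0, 0], [0, 0, 0, -1, -1, 0, 0]]

```text
t: 2.1
tcp_pos: [0.3291, 0.3794, 0.2534]
tool_rot: [0.013, 1.0, 0.0, 0.0]
force: [-0.4, -0.2, -0.1]
finger_gap: 0.999
```

Call:
move_arm:
  plan:
    - [[0, 0, 0, -0.1, -0.15, 0, 0], [0, 0, 0, -0.2, -0.3, 0, 0], [0, 0, 0, -0.3, -0.45, 0, 0], [0, 0, 0, -0.4, -0.6, 0, 0], [0, 0, 0, -0.5, -0.75, 0, 0], [0, 0, 0, -0.55, -0.9, 0, 0], [0, 0, 0, -0.6, -1, 0, 0], [0, 0, 0, -0.6, -1, 0, 0]]

```text
t: 3.1
tcp_pos: [0.386, 0.2778, 0.2534]
tool_rot: [0.013, 1.0, 0.0, -0.0]
force: [0.5, -0.0, -0.6]
finger_gap: 0.996
```

Call:
move_arm:
  plan:
    - [[0, 0, 0, -0.06, -0.15, 0, 0], [0, 0, 0, -0.12, -0.3, 0, 0], [0, 0, 0, -0.18, -0.45, 0, 0], [0, 0, 0, -0.24, -0.6, 0, 0], [0, 0, 0, -0.3, -0.75, 0, 0], [0, 0, 0, -0.36, -0.86, 0, 0], [0, 0, 0, -0.4, -0.963, 0, 0], [0, 0, 0, -0.4, -0.963, 0, 0]]

```text
t: 4.1
tcp_pos: [0.4238, 0.1806, 0.2533]
tool_rot: [0.013, 1.0, 0.0, 0.0]
force: [-0.0, 0.6, -0.0]
finger_gap: 0.998
```

Call:
move_arm:
  plan:
    - [[0, 0, 0, -0.06, -0.15, 0, 0], [0, 0, 0, -0.12, -0.3, 0, 0], [0, 0, 0, -0.18, -0.45, 0, 0], [0, 0, 0, -0.24, -0.6, 0, 0], [0, 0, 0, -0.3, -0.75, 0, 0], [0, 0, 0, -0.36, -0.86, 0, 0], [0, 0, 0, -0.4, -0.963, 0, 0], [0, 0, 0, -0.4, -0.963, 0, 0]]

```text
t: 5.1
tcp_pos: [0.4615, 0.0833, 0.2533]
tool_rot: [0.012, 1.0, 0.0, 0.0]
force: [-0.8, 0.4, 1.2]
finger_gap: 0.999
```

Call:
move_arm:
  plan:
    - [[0, 0, 0, -0.06, -0.15, 0, 0], [0, 0, 0, -0.12, -0.3, 0, 0], [0, 0, 0, -0.18, -0.45, 0, 0], [0, 0, 0, -0.24, -0.6, 0, 0], [0, 0, 0, -0.3, -0.75, 0, 0], [0, 0, 0, -0.36, -0.86, 0, 0], [0, 0, 0, -0.4, -0.963, 0, 0], [0, 0, 0, -0.4, -0.963, 0, 0]]

```text
t: 6.1
tcp_pos: [0.4992, -0.014, 0.2533]
tool_rot: [0.012, 1.0, 0.0, 0.0]
force: [-0.1, 0.2, 0.1]
finger_gap: 1.0
```

Call:
move_arm:
  plan:
    - [[0, 0, 0, -0.06, -0.15, 0, 0], [0, 0, 0, -0.12, -0.3, 0, 0], [0, 0, 0, -0.18, -0.45, 0, 0], [0, 0, 0, -0.24, -0.6, 0, 0], [0, 0, 0, -0.3, -0.75, 0, 0], [0, 0, 0, -0.36, -0.86, 0, 0], [0, 0, 0, -0.4, -0.963, 0, 0], [0, 0, 0, -0.4, -0.963, 0, 0]]

```text
t: 7.1
tcp_pos: [0.5368, -0.1112, 0.2533]
tool_rot: [0.012, 1.0, -0.0, 0.0]
force: [0.1, -0.8, 1.2]
finger_gap: 1.0
```

Call:
move_arm:
  plan:
    - [[0, 0, 0, 0.02, 0, 0.15, 0], [0, 0, 0, 0.02, 0, 0.3, 0], [0, 0, 0, 0.02, 0, 0.45, 0], [0, 0, 0, 0.02, 0, 0.6, 0], [0, 0, 0, 0.02, 0, 0.75, 0], [0, 0, 0, 0.02, 0, 0.88, 0], [0, 0, 0, 0.02, 0, 1, 0], [0, 0, 0, 0.02, 0, 1, 0]]

```text
t: 8.1
tcp_pos: [0.534, -0.1102, 0.1522]
tool_rot: [0.012, 1.0, 0.0, -0.001]
force: [-0.7, -0.2, -0.1]
finger_gap: 1.001
```

Call:
move_arm:
  plan:
    - [[0, 0, 0, 0, 0, 0.15, 0], [0, 0, 0, 0, 0, 0.3, 0], [0, 0, 0, 0, 0, 0.45, 0], [0, 0, 0, 0, 0, 0.6, 0], [0, 0, 0, 0, 0, 0.6, 0.1], [0, 0, 0, 0, 0, 0.6, 0.35], [0, 0, 0, 0, 0, 0.6, 0.5], [0, 0, 0, 0, 0, 0.6, 0.5]]
  force: 30

```text
t: 9.1
tcp_pos: [0.5346, -0.1106, 0.0936]
tool_rot: [0.012, 1.0, -0.0, 0.0]
force: [0.3, -1.0, -1.4]
finger_gap: 0.72
```

Call:
move_arm:
  plan:
    - [[0, 0, 0, 0, 0, 0, 0.6], [0, 0, 0, 0, 0, -0.08, 0.6], [0, 0, 0, 0, 0, -0.22, 0.6], [0, 0, 0, 0, 0, -0.4, 0.6], [0, 0, 0, 0, 0, -0.58, 0.6], [0, 0, 0, 0, 0, -0.76, 0.6], [0, 0, 0, 0, 0, -0.92, 0.6], [0, 0, 0, 0, 0, -1, 0.6]]

```text
t: 10.1
tcp_pos: [0.5348, -0.1105, 0.1948]
tool_rot: [0.012, 1.0, -0.0, 0.001]
force: [0.7, 0.2, -4.1]
finger_gap: 0.72
```

Call:
move_arm:
  plan:
    - [[0, 0, 0, 0.03, 0.08, -0.08, 0.6], [0, 0, 0, 0.07, 0.2, -0.2, 0.6], [0, 0, 0, 0.12, 0.35, -0.35, 0.6], [0, 0, 0, 0.16, 0.5, -0.5, 0.6], [0, 0, 0, 0.2, 0.65, -0.6, 0.6], [0, 0, 0, 0.24, 0.78, -0.6, 0.6], [0, 0, 0, 0.287, 0.85, -0.6, 0.6], [0, 0, 0, 0.287, 0.881, -0.6, 0.6]]

```text
t: 11.1
tcp_pos: [0.507, -0.021, 0.2527]
tool_rot: [0.012, 1.0, 0.0, -0.001]
force: [-0.7, -0.1, -3.9]
finger_gap: 0.721
```

Lifted: the wrist reads about 3.5–4 N for the 0.35 kg tub. Carrying it to the board.

Call:
move_arm:
  plan:
    - [[0, 0, 0, 0.03, 0.08, 0, 0.6], [0, 0, 0, 0.07, 0.2, 0, 0.6], [0, 0, 0, 0.12, 0.35, 0, 0.6], [0, 0, 0, 0.16, 0.5, 0, 0.6], [0, 0, 0, 0.2, 0.65, 0, 0.6], [0, 0, 0, 0.24, 0.78, 0, 0.6], [0, 0, 0, 0.287, 0.86, 0, 0.6], [0, 0, 0, 0.287, 0.881, 0, 0.6]]

```text
t: 12.1
tcp_pos: [0.4808, 0.0677, 0.2533]
tool_rot: [0.011, 1.0, -0.0, -0.0]
force: [0.8, -0.5, -4.4]
finger_gap: 0.723
```

Call:
move_arm:
  plan:
    - [[0, 0, 0, 0.03, 0.08, 0, 0.6], [0, 0, 0, 0.07, 0.2, 0, 0.6], [0, 0, 0, 0.12, 0.35, 0, 0.6], [0, 0, 0, 0.16, 0.5, 0, 0.6], [0, 0, 0, 0.2, 0.65, 0, 0.6], [0, 0, 0, 0.24, 0.78, 0, 0.6], [0, 0, 0, 0.287, 0.86, 0, 0.6], [0, 0, 0, 0.287, 0.881, 0, 0.6]]

```text
t: 13.1
tcp_pos: [0.4541, 0.1564, 0.2533]
tool_rot: [0.011, 1.0, -0.0, -0.0]
force: [-0.4, -0.2, -3.7]
finger_gap: 0.72
```

Call:
move_arm:
  plan:
    - [[0, 0, 0, 0.03, 0.08, 0, 0.6], [0, 0, 0, 0.07, 0.2, 0, 0.6], [0, 0, 0, 0.12, 0.35, 0, 0.6], [0, 0, 0, 0.16, 0.5, 0, 0.6], [0, 0, 0, 0.2, 0.65, 0, 0.6], [0, 0, 0, 0.24, 0.78, 0, 0.6], [0, 0, 0, 0.287, 0.86, 0, 0.6], [0, 0, 0, 0.287, 0.881, 0, 0.6]]

```text
t: 14.1
tcp_pos: [0.4275, 0.2451, 0.2532]
tool_rot: [0.011, 1.0, -0.0, -0.0]
force: [0.1, 0.0, -3.6]
finger_gap: 0.72
```

Call:
move_arm:
  plan:
    - [[0, 0, 0, 0.03, 0.08, 0, 0.6], [0, 0, 0, 0.07, 0.2, 0, 0.6], [0, 0, 0, 0.12, 0.35, 0, 0.6], [0, 0, 0, 0.16, 0.5, 0, 0.6], [0, 0, 0, 0.2, 0.65, 0, 0.6], [0, 0, 0, 0.24, 0.78, 0, 0.6], [0, 0, 0, 0.287, 0.86, 0, 0.6], [0, 0, 0, 0.287, 0.881, 0, 0.6]]

```text
t: 15.1
tcp_pos: [0.4009, 0.3338, 0.2532]
tool_rot: [0.011, 1.0, -0.0, -0.0]
force: [0.1, 0.5, -3.3]
finger_gap: 0.722
```

```bash
timeout 60 python3 - <<'E'
from h import *
from station import snapshot,status
d=snapshot("scene"); cv2.imwrite("pics/s1.png",d["img"][:,:,::-1]); print(status.sense()["tcp_pos"])
E
```

```text
[0.4013546  0.33373534 0.25325126]
```

View pics/s1.png

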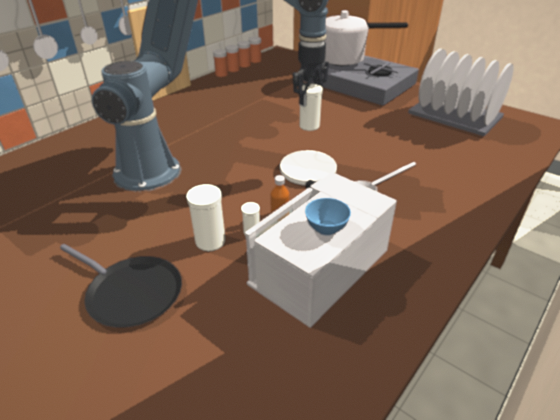

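The tub is held upright at pixel (311,107) over the board at (308,167). Lowering it gently.

Call:
move_arm:
  plan:
    - [[0, 0, 0, 0, 0, 0.08, 0.6], [0, 0, 0, 0, 0, 0.22, 0.6], [0, 0, 0, 0, 0, 0.4, 0.6], [0, 0, 0, 0, 0, 0.58, 0.6], [0, 0, 0, 0, 0, 0.74, 0.6], [0, 0, 0, 0, 0, 0.88, 0.6], [0, 0, 0, 0, 0, 0.97, 0.6], [0, 0, 0, 0, 0, 1, 0.6]]

```text
t: 16.15
tcp_pos: [0.4014, 0.3332, 0.1526]
tool_rot: [0.012, 1.0, -0.0, -0.0]
force: [-0.3, 0.4, -3.9]
finger_gap: 0.724
```

Call:
move_arm:
  plan:
    - [[0, 0, 0, 0, 0, 0.1, 0.6], [0, 0, 0, 0, 0, 0.2, 0.6], [0, 0, 0, 0, 0, 0.26, 0.6], [0, 0, 0, 0, 0, 0.29, 0.6], [0, 0, 0, 0, 0, 0.31, 0.6], [0, 0, 0, 0, 0, 0.325, 0.6], [0, 0, 0, 0, 0, 0.335, 0.6], [0, 0, 0, 0, 0, 0.34, 0.6]]

```text
t: 17.15
tcp_pos: [0.4016, 0.3334, 0.1194]
tool_rot: [0.012, 1.0, 0.0, 0.0]
force: [0.3, -0.3, -3.3]
finger_gap: 0.718
```

Call:
move_arm:
  plan:
    - [[0, 0, 0, 0, 0, 0.004, 0.6], [0, 0, 0, 0, 0, 0.007, 0.6], [0, 0, 0, 0, 0, 0.01, 0.6], [0, 0, 0, 0, 0, 0.013, 0.6], [0, 0, 0, 0, 0, 0.016, 0.6], [0, 0, 0, 0, 0, 0.018, 0.6], [0, 0, 0, 0, 0, 0.02, 0.6], [0, 0, 0, 0, 0, 0.02, 0.6]]

```text
t: 18.15
tcp_pos: [0.402, 0.3334, 0.1184]
tool_rot: [0.012, 1.0, 0.0, 0.001]
force: [-0.4, -2.0, 7.8]
finger_gap: 0.721
```

Contact. Backing off 1 mm of command, opening slowly, then rising.

Call:
move_arm:
  plan:
    - [[0, 0, 0, 0, 0, -0.008, 0.6], [0, 0, 0, 0, 0, -0.008, 0.2], [0, 0, 0, 0, 0, -0.008, 0.1], [0, 0, 0, 0, 0, -0.008, 0], [0, 0, 0, 0, 0, -0.05, 0], [0, 0, 0, 0, 0, -0.25, 0], [0, 0, 0, 0, 0, -0.5, 0], [0, 0, 0, 0, 0, -0.8, 0]]

```text
t: 19.15
tcp_pos: [0.4012, 0.3332, 0.1979]
tool_rot: [0.012, 1.0, -0.0, -0.0]
force: [0.9, -0.2, -0.2]
finger_gap: 0.998
```

Call:
move_arm:
  plan:
    - [[0, 0, 0, -0.08, -0.1, 0, 0], [0, 0, 0, -0.2, -0.25, 0, 0], [0, 0, 0, -0.34, -0.4, 0, 0], [0, 0, 0, -0.48, -0.55, 0, 0], [0, 0, 0, -0.62, -0.7, 0, 0], [0, 0, 0, -0.75, -0.85, 0, 0], [0, 0, 0, -0.86, -1, 0, 0], [0, 0, 0, -0.86, -1, 0, 0]]

```text
t: 20.15
tcp_pos: [0.4861, 0.2301, 0.1973]
tool_rot: [0.013, 1.0, 0.0, 0.0]
force: [0.0, 0.4, -0.2]
finger_gap: 1.001
```

Call:
move_arm:
  plan:
    - [[0, 0, 0, -0.08, -0.1, 0, 0], [0, 0, 0, -0.2, -0.25, 0, 0], [0, 0, 0, -0.34, -0.4, 0, 0], [0, 0, 0, -0.48, -0.55, 0, 0], [0, 0, 0, -0.62, -0.7, 0, 0], [0, 0, 0, -0.75, -0.85, 0, 0], [0, 0, 0, -0.86, -1, 0, 0], [0, 0, 0, -0.86, -1, 0, 0]]

```text
t: 21.15
tcp_pos: [0.5697, 0.128, 0.1973]
tool_rot: [0.013, 1.0, 0.0, 0.0]
force: [-0.4, 0.2, -0.8]
finger_gap: 1.002
```

```bash
timeout 60 python3 - <<'E'
from h import *
from station import snapshot,status
d=snapshot("top"); cv2.imwrite("pics/t1.png",d["img"][:,:,::-1]); print(status.sense()["tcp_pos"])
P=cloud(d); p=P[(P[...,2]>.125)&(P[...,2]<.16)&(P[...,0]<.5)&(P[...,1]>.22)]
lo,hi=p.min(0),p.max(0); print('tub',(lo+hi)/2,hi-lo,np.median(p[:,2]))
E
```

```text
[0.56882529 0.12877367 0.19715465]
tub [0.40412303 0.33979608 0.14097166] [0.06100088 0.04617378 0.01712887] 0.1426571449815648
```

View pics/t1.png

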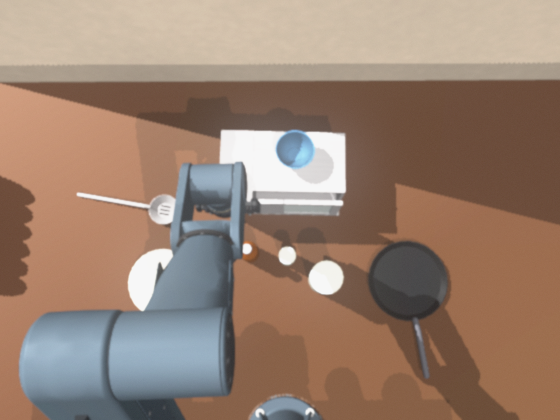

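The tub stands on the board with its top at 0.143, partly hidden by the arm at about (165,280). Descending over the knob.

Call:
move_arm:
  plan:
    - [[0, 0, 0, 0, -0.065, 0.1, 0], [0, 0, 0, 0, -0.065, 0.25, 0], [0, 0, 0, 0, -0.065, 0.4, 0], [0, 0, 0, 0, -0.065, 0.55, 0], [0, 0, 0, 0, -0.065, 0.69, 0.3], [0, 0, 0, 0, -0.065, 0.69, 0.6], [0, 0, 0, 0, -0.065, 0.69, 0.85], [0, 0, 0, 0, -0.065, 0.69, 0.85]]
  force: 40

```text
t: 22.2
tcp_pos: [0.5686, 0.1209, 0.1289]
tool_rot: [0.011, 1.0, -0.002, 0.0]
force: [-0.7, -6.0, -0.4]
finger_gap: 0.313
```

Call:
move_arm:
  plan:
    - [[0, 0, 0, 0.02, -0.01, 0, 0.85], [0, 0, 0, 0.05, -0.01, 0, 0.85], [0, 0, 0, 0.08, -0.01, 0, 0.85], [0, 0, 0, 0.11, -0.01, 0, 0.85], [0, 0, 0, 0.14, -0.01, 0, 0.85], [0, 0, 0, 0.17, -0.01, 0, 0.85], [0, 0, 0, 0.19, -0.01, 0, 0.85], [0, 0, 0, 0.19, -0.01, 0, 0.85]]

```text
t: 23.2
tcp_pos: [0.5505, 0.1214, 0.1289]
tool_rot: [0.011, 1.0, -0.001, 0.001]
force: [2.8, -6.4, -1.2]
finger_gap: 0.314
```

Call:
move_arm:
  plan:
    - [[0, 0, 0, 0, 0, 0, 0.4], [0, 0, 0, 0, 0, 0, 0], [0, 0, 0, 0, 0, 0, 0], [0, 0, 0, 0, 0, -0.1, 0], [0, 0, 0, 0, 0, -0.3, 0], [0, 0, 0, 0, 0, -0.5, 0], [0, 0, 0, 0, 0, -0.7, 0], [0, 0, 0, 0, 0, -0.7, 0.5]]

```text
t: 24.2
tcp_pos: [0.5508, 0.1225, 0.2004]
tool_rot: [0.012, 1.0, 0.0, 0.002]
force: [-1.0, -0.2, -0.5]
finger_gap: 0.814
```

Call:
move_arm:
  plan:
    - [[0, 0, 0, 0, -0.2, 0, 1], [0, 0, 0, -0.05, -0.4, 0, 1], [0, 0, 0, -0.12, -0.6, 0, 1], [0, 0, 0, -0.19, -0.75, 0, 1], [0, 0, 0, -0.19, -0.75, 0, 1], [0, 0, 0, -0.19, -0.75, 0, 1], [0, 0, 0, -0.19, -0.75, 0, 1], [0, 0, 0, -0.19, -0.75, 0, 1]]

```text
t: 25.2
tcp_pos: [0.5665, 0.0475, 0.1983]
tool_rot: [0.011, 1.0, 0.0, -0.0]
force: [0.6, -0.3, 0.4]
finger_gap: 0.003
```

```bash
timeout 60 python3 - <<'E'
from h import *
from station import snapshot,status
print(status.sense()["tcp_pos"])
d=snapshot("top"); im=d["img"][150:290,120:360]; a=cv2.resize(im,(780,455))[:,:,::-1]; cv2.imwrite("pics/t2.png",a)
E
```

```text
[0.5665197  0.04749806 0.19834126]
```

View pics/t2.png

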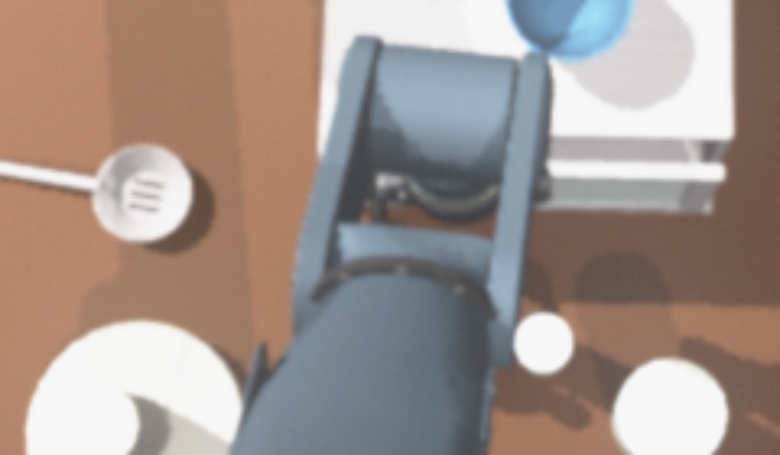

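The tub is well within the board: at crop (80,425), allowing for parallax. The knob is hidden under the wrist. Descending in front of the strip, then pressing.

Call:
move_arm:
  plan:
    - [[0, 0, 0, 0, 0, 0.1, 1], [0, 0, 0, 0, 0, 0.25, 1], [0, 0, 0, 0, 0, 0.4, 1], [0, 0, 0, 0, 0, 0.55, 1], [0, 0, 0, 0, 0, 0.67, 1], [0, 0, 0, -0.05, 0, 0.69, 1], [0, 0, 0, -0.1, 0, 0.69, 1], [0, 0, 0, -0.12, 0, 0.69, 1]]

```text
t: 26.25
tcp_pos: [0.5799, 0.0464, 0.1299]
tool_rot: [0.012, 1.0, -0.0, 0.001]
force: [0.1, -0.4, -0.3]
finger_gap: -0.002
```

Call:
move_arm:
  plan:
    - [[0, 0, 0, -0.03, 0, 0, 1], [0, 0, 0, -0.06, 0, 0, 1], [0, 0, 0, -0.08, 0, 0, 1], [0, 0, 0, -0.1, 0, 0, 1], [0, 0, 0, -0.12, 0, 0, 1], [0, 0, 0, -0.14, 0, 0, 1], [0, 0, 0, -0.16, 0, 0, 1], [0, 0, 0, -0.16, 0, 0, 1]]

```text
t: 27.25
tcp_pos: [0.5816, 0.0479, 0.127]
tool_rot: [0.01, 1.0, 0.001, -0.015]
force: [-21.1, 0.7, 6.3]
finger_gap: -0.0
```

Blocked at 21 N with only 2 mm of travel. Checking before doing more.

```bash
timeout 60 python3 - <<'E'
from h import *
from station import snapshot,status
s=status.sense(); print(s["force"],s["ft_torque"],s["tcp_pos"])
a=snapshot("scene"); b=snapshot("top")
np.savez("s3.npz",**a); np.savez("t3.npz",**b)
A=cv2.resize(a["img"][150:290,210:390],(720,560),interpolation=2)[:,:,::-1]
cv2.imwrite("pics/s3.png",A)
E
```

```text
[-21.14225827   0.68552493   6.28689243] [0.35593568 2.54594198 0.65781123] [0.58156763 0.04789025 0.12704092]
```

View pics/s3.png

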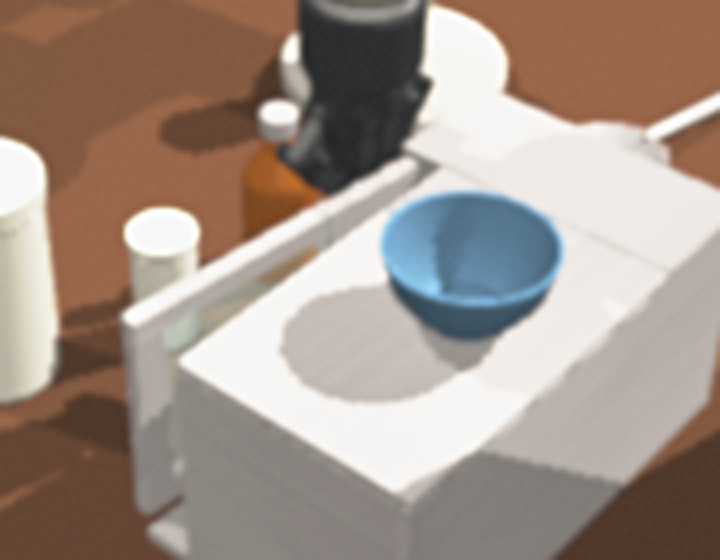

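Force and moment put the contact about 31 mm left of the tool axis and about 160 mm high. The gripper's wide knuckle is sitting on the fixed control column's top edge, not the strip. Backing off, rising 17 mm and shifting right before pressing again.

Call:
move_arm:
  plan:
    - [[0, 0, 0, 0.1, 0, 0, 1], [0, 0, 0, 0.25, 0, 0, 1], [0, 0, 0, 0.25, -0.05, -0.08, 1], [0, 0, 0, 0.25, -0.05, -0.17, 1], [0, 0, 0, 0.2, -0.05, -0.17, 1], [0, 0, 0, 0.15, -0.05, -0.17, 1], [0, 0, 0, 0.11, -0.05, -0.17, 1], [0, 0, 0, 0.11, -0.05, -0.17, 1]]

```text
t: 28.35
tcp_pos: [0.5826, 0.0415, 0.1459]
tool_rot: [0.012, 1.0, -0.0, -0.002]
force: [-2.7, -0.1, 2.6]
finger_gap: -0.001
```

Call:
move_arm:
  plan:
    - [[0, 0, 0, -0.03, 0, 0, 1], [0, 0, 0, -0.06, 0, 0, 1], [0, 0, 0, -0.09, 0, 0, 1], [0, 0, 0, -0.11, 0, 0, 1], [0, 0, 0, -0.13, 0, 0, 1], [0, 0, 0, -0.14, 0, 0, 1], [0, 0, 0, -0.15, 0, 0, 1], [0, 0, 0, -0.15, 0, 0, 1]]

```text
t: 29.35
tcp_pos: [0.5957, 0.0414, 0.146]
tool_rot: [0.012, 1.0, 0.0, -0.003]
force: [-7.3, -0.7, 4.2]
finger_gap: 0.003
```

Call:
move_arm:
  plan:
    - [[0, 0, 0, -0.02, 0, 0, 1], [0, 0, 0, -0.03, 0, 0, 1], [0, 0, 0, -0.04, 0, 0, 1], [0, 0, 0, -0.05, 0, 0, 1], [0, 0, 0, -0.05, 0, 0, 1], [0, 0, 0, 0.05, 0, 0, 1], [0, 0, 0, 0.2, 0, 0, 1], [0, 0, 0, 0.3, 0, -0.2, 1]]

```text
t: 30.35
tcp_pos: [0.5683, 0.0419, 0.1654]
tool_rot: [0.012, 1.0, 0.0, -0.0]
force: [0.2, -0.3, 0.5]
finger_gap: 0.005
```

```bash
timeout 60 python3 - <<'E'
from h import *
from station import snapshot,status
s=status.sense(); print(s["force"],s["tcp_pos"])
a=snapshot("scene"); b=snapshot("top")
P=cloud(b); v,u=np.mgrid[:420,:560]
for uu in range(262,346,8):
    c=P[185:240,uu]; c=c[(c[:,2]>.15)&(c[:,2]<.17)&(c[:,0]<.625)]
    if len(c): print(uu,c[c[:,0].argmin()].round(3))
A=cv2.resize(a["img"][150:290,210:390],(600,466),interpolation=2)[:,:,::-1]
cv2.imwrite("pics/s4.png",A)
E
```

```text
[ 0.21493374 -0.31221869  0.5322072 ] [0.56829838 0.0419298  0.16542571]
294 [ 0.583 -0.028  0.159]
302 [ 0.575 -0.048  0.158]
310 [ 0.568 -0.068  0.157]
318 [ 0.56  -0.087  0.159]
326 [ 0.552 -0.107  0.157]
334 [ 0.545 -0.127  0.157]
342 [ 0.621 -0.149  0.157]
```

View pics/s4.png

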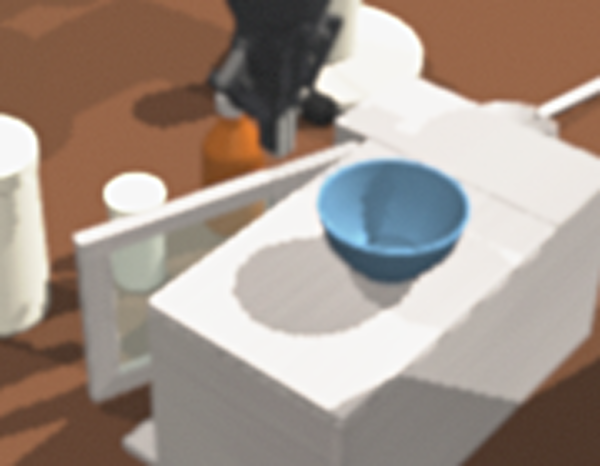

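The door is ajar at about 0.36 rad with the free edge at x≈0.545. The knob is out, the black head at crop (320,107). Airing while I travel to the free edge.

Call:
move_arm:
  plan:
    - [[0, 0, 0, 0.1, 0, -0.15, 1], [0, 0, 0, 0.2, 0, -0.35, 1], [0, 0, 0, 0.3, -0.1, -0.45, 1], [0, 0, 0, 0.4, -0.25, -0.45, 1], [0, 0, 0, 0.5, -0.4, -0.45, 1], [0, 0, 0, 0.6, -0.55, -0.45, 1], [0, 0, 0, 0.64, -0.7, -0.45, 1], [0, 0, 0, 0.64, -0.87, -0.45, 1]]

```text
t: 31.45
tcp_pos: [0.5023, -0.0449, 0.2111]
tool_rot: [0.012, 1.0, 0.0, -0.0]
force: [0.2, -0.2, -0.2]
finger_gap: -0.0
```

Call:
move_arm:
  plan:
    - [[0, 0, 0, 0, -0.1, 0, 1], [0, 0, 0, 0, -0.25, 0, 1], [0, 0, 0, 0, -0.4, 0, 1], [0, 0, 0, 0, -0.55, 0, 1], [0, 0, 0, 0, -0.7, 0, 1], [0, 0, 0, 0, -0.85, 0, 1], [0, 0, 0, 0, -0.87, 0, 1], [0, 0, 0, 0, -0.87, 0, 1]]

```text
t: 32.45
tcp_pos: [0.5004, -0.1307, 0.2112]
tool_rot: [0.012, 1.0, 0.0, -0.0]
force: [0.2, 0.5, 1.5]
finger_gap: 0.002
```

Call:
move_arm:
  plan:
    - [[0, 0, 0, 0, 0, 0.1, 1], [0, 0, 0, 0, 0, 0.2, 1], [0, 0, 0, 0, 0, 0.3, 1], [0, 0, 0, 0, 0, 0.4, 1], [0, 0, 0, 0, 0, 0.5, 1], [0, 0, 0, 0, 0, 0.6, 1], [0, 0, 0, 0, 0, 0.65, 1], [0, 0, 0, 0, 0, 0.65, 1]]

```text
t: 33.45
tcp_pos: [0.5004, -0.1306, 0.1459]
tool_rot: [0.012, 1.0, 0.0, -0.0]
force: [-0.7, -0.6, 1.1]
finger_gap: -0.001
```

Call:
move_arm:
  plan:
    - [[0, 0, 0, -0.12, 0, 0, 1], [0, 0, 0, -0.24, 0, 0, 1], [0, 0, 0, -0.36, 0, 0, 1], [0, 0, 0, -0.48, 0, 0, 1], [0, 0, 0, -0.58, 0, 0, 1], [0, 0, 0, -0.67, 0, 0, 1], [0, 0, 0, -0.74, 0, 0, 1], [0, 0, 0, -0.78, 0, 0, 1]]

```text
t: 34.45
tcp_pos: [0.5779, -0.1324, 0.1462]
tool_rot: [0.012, 1.0, 0.0, -0.001]
force: [-5.9, -1.5, 4.2]
finger_gap: -0.002
```

Call:
move_arm:
  plan:
    - [[0, 0, 0, -0.01, 0, 0, 1], [0, 0, 0, -0.02, 0, 0, 1], [0, 0, 0, -0.02, 0, 0, 1], [0, 0, 0, 0.1, 0, 0, 1], [0, 0, 0, 0.3, 0, 0, 1], [0, 0, 0, 0.4, 0, -0.2, 1], [0, 0, 0, 0.4, 0, -0.4, 1], [0, 0, 0, 0.4, 0, -0.6, 1]]

```text
t: 35.45
tcp_pos: [0.5382, -0.1314, 0.2069]
tool_rot: [0.012, 1.0, 0.0, 0.001]
force: [0.9, -0.6, -0.7]
finger_gap: 0.005
```

```bash
timeout 60 python3 - <<'E'
from h import *
from station import snapshot,status
s=status.sense(); print(s["force"],s["tcp_pos"])
a=snapshot("scene"); b=snapshot("top")
P=cloud(b)
for uu in range(254,346,8):
    c=P[185:240,uu]; c=c[(c[:,2]>.15)&(c[:,2]<.17)&(c[:,0]<.625)]
    if len(c): print(uu,c[c[:,0].argmin()].round(3))
im=b["img"][150:290,140:360]; cv2.imwrite("pics/t5.png",cv2.resize(im,(792,504))[:,:,::-1])
c=P[200:235,225:250].reshape(-1,3); c=c[(c[:,2]>.12)&(c[:,2]<.15)]; print('knob x min',c[:,0].min(), np.median(c[c[:,0]<.55],0))
E
```

```text
[ 0.86718648 -0.5622287  -0.69373176] [ 0.53824548 -0.1314464   0.20688849]
254 [0.597 0.073 0.156]
262 [0.597 0.053 0.156]
270 [0.595 0.033 0.153]
278 [0.594 0.013 0.155]
286 [ 0.594 -0.008  0.157]
294 [ 0.593 -0.028  0.158]
302 [ 0.591 -0.048  0.155]
310 [ 0.592 -0.068  0.151]
318 [ 0.624 -0.089  0.157]
knob x min 0.5390111386769844 [0.54357954 0.12118385 0.13790289]
```

View pics/t5.png

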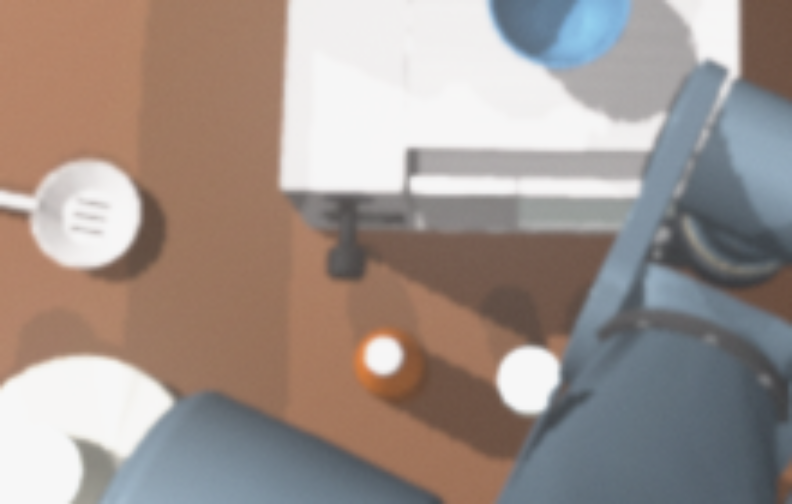

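The door is shut: the top edge is back on the line x = 0.591–0.597 and the glass side is flush at crop (575,190). The knob is still out, its front at x≈0.539. Returning to grip the knob and push it home, since the bottle stands too close for a push from the front.

Call:
move_arm:
  plan:
    - [[0, 0, 0, 0, 0.1, 0, 1], [0, 0, 0, 0, 0.22, 0, 0.5], [0, 0, 0, 0, 0.35, 0, 0], [0, 0, 0, 0, 0.5, 0, 0], [0, 0, 0, 0, 0.64, 0, 0], [0, 0, 0, 0, 0.76, 0, 0], [0, 0, 0, -0.02, 0.84, 0, 0], [0, 0, 0, -0.02, 0.843, 0, 0]]

```text
t: 36.55
tcp_pos: [0.5428, -0.0468, 0.2064]
tool_rot: [0.011, 1.0, -0.0, 0.0]
force: [-0.1, -0.0, 0.4]
finger_gap: 1.004
```

Call:
move_arm:
  plan:
    - [[0, 0, 0, 0, 0.1, 0, 0], [0, 0, 0, 0, 0.22, 0, 0], [0, 0, 0, 0, 0.35, 0, 0], [0, 0, 0, 0, 0.5, 0, 0], [0, 0, 0, 0, 0.64, 0, 0], [0, 0, 0, 0, 0.76, 0, 0], [0, 0, 0, -0.02, 0.84, 0, 0], [0, 0, 0, -0.02, 0.843, 0, 0]]

```text
t: 37.55
tcp_pos: [0.5468, 0.0375, 0.2063]
tool_rot: [0.011, 1.0, -0.0, 0.0]
force: [-0.2, -0.2, 0.3]
finger_gap: 1.002
```

Call:
move_arm:
  plan:
    - [[0, 0, 0, 0, 0.1, 0, 0], [0, 0, 0, 0, 0.22, 0, 0], [0, 0, 0, 0, 0.35, 0, 0], [0, 0, 0, 0, 0.5, 0, 0], [0, 0, 0, 0, 0.64, 0, 0], [0, 0, 0, 0, 0.76, 0, 0], [0, 0, 0, -0.02, 0.84, 0, 0], [0, 0, 0, -0.02, 0.843, 0, 0]]

```text
t: 38.55
tcp_pos: [0.5507, 0.1217, 0.2063]
tool_rot: [0.011, 1.0, -0.0, 0.0]
force: [0.5, -0.7, -0.4]
finger_gap: 1.002
```

Call:
move_arm:
  plan:
    - [[0, 0, 0, 0, -0.01, 0.15, 0], [0, 0, 0, 0, -0.01, 0.3, 0], [0, 0, 0, 0, -0.01, 0.45, 0], [0, 0, 0, 0, -0.01, 0.62, 0], [0, 0, 0, 0, -0.01, 0.77, 0.3], [0, 0, 0, 0, -0.01, 0.77, 0.6], [0, 0, 0, 0, -0.01, 0.77, 0.85], [0, 0, 0, 0, -0.01, 0.77, 0.85]]

```text
t: 39.55
tcp_pos: [0.5508, 0.121, 0.1299]
tool_rot: [0.012, 1.0, 0.001, 0.001]
force: [1.0, 2.7, -1.3]
finger_gap: 0.312
```

Call:
move_arm:
  plan:
    - [[0, 0, 0, -0.02, 0, 0, 0.85], [0, 0, 0, -0.05, 0, 0, 0.85], [0, 0, 0, -0.08, 0, 0, 0.85], [0, 0, 0, -0.11, 0, 0, 0.85], [0, 0, 0, -0.14, 0, 0, 0.85], [0, 0, 0, -0.17, 0, 0, 0.85], [0, 0, 0, -0.195, 0, 0, 0.85], [0, 0, 0, -0.2, 0, 0, 0.85]]

```text
t: 40.55
tcp_pos: [0.5689, 0.1204, 0.1297]
tool_rot: [0.012, 1.0, 0.001, -0.002]
force: [-5.1, 4.9, 4.8]
finger_gap: 0.309
```

The knob went in 18.1 mm, up to its stop. Releasing, rising and moving aside for the final check.

Call:
move_arm:
  plan:
    - [[0, 0, 0, 0, 0, 0, 0.4], [0, 0, 0, 0, 0, 0, 0], [0, 0, 0, 0, 0, 0, 0], [0, 0, 0, 0, 0, -0.1, 0], [0, 0, 0, 0, 0, -0.3, 0], [0, 0, 0, 0, 0, -0.5, 0], [0, 0, 0, 0, 0, -0.75, 0], [0, 0, 0, 0, 0, -0.98, 0]]

```text
t: 41.55
tcp_pos: [0.5707, 0.1195, 0.2289]
tool_rot: [0.012, 1.0, -0.0, 0.001]
force: [0.9, 0.6, 0.6]
finger_gap: 1.004
```

Call:
move_arm:
  plan:
    - [[0, 0, 0, 0, -0.1, 0, 0], [0, 0, 0, 0, -0.22, 0, 0], [0, 0, 0, 0.1, -0.35, 0, 0], [0, 0, 0, 0.2, -0.5, 0, 0], [0, 0, 0, 0.3, -0.64, 0, 0], [0, 0, 0, 0.3, -0.76, 0, 0], [0, 0, 0, 0.3, -0.9, 0, 0], [0, 0, 0, 0.3, -1, 0, 0]]

```text
t: 42.55
tcp_pos: [0.5386, 0.0193, 0.2274]
tool_rot: [0.012, 1.0, -0.0, 0.0]
force: [0.1, 0.7, 0.2]
finger_gap: 0.998
```

Call:
move_arm:
  plan:
    - [[0, 0, 0, 0, -0.1, 0, 0], [0, 0, 0, 0, -0.22, 0, 0], [0, 0, 0, 0.1, -0.35, 0, 0], [0, 0, 0, 0.2, -0.5, 0, 0], [0, 0, 0, 0.3, -0.64, 0, 0], [0, 0, 0, 0.3, -0.76, 0, 0], [0, 0, 0, 0.3, -0.9, 0, 0], [0, 0, 0, 0.3, -1, 0, 0]]

```text
t: 43.55
tcp_pos: [0.5062, -0.08, 0.2274]
tool_rot: [0.012, 1.0, -0.0, 0.0]
force: [-0.5, 0.3, 0.5]
finger_gap: 0.998
```

```bash
timeout 60 python3 - <<'E'
from h import *
from station import snapshot,status
s=status.sense(); print(s["force"],s["tcp_pos"],s["t"])
b=snapshot("top"); P=cloud(b); v,u=np.mgrid[:420,:560]
for uu in range(254,346,12):
    c=P[185:240,uu]; c=c[(c[:,2]>.15)&(c[:,2]<.17)&(c[:,0]<.625)]
    if len(c): print(uu,c[c[:,0].argmin()].round(3))
c=P[200:235,225:250].reshape(-1,3); c=c[(c[:,2]>.12)&(c[:,2]<.15)]; print('knob x min',c[:,0].min())
for n,a,bb,w,zl,zh in [('tub',152,283,25,.13,.16),('board',162,283,42,.015,.04),('bottle',247,250,12,.1,.16),('ladle',164,210,22,.006,.05),('small',287,256,12,.05,.2),('large',325,278,22,.13,.25),('tawa',408,281,45,.005,.05)]:
    p=P[(abs(u-a)<w)&(abs(v-bb)<w)&(P[...,2]>zl)&(P[...,2]<zh)]
    if len(p): print(n,((p.min(0)+p.max(0))/2).round(3),np.ptp(p,axis=0).round(3))
cv2.imwrite("pics/t6.png",cv2.resize(b["img"][110:330,60:460],(800,440))[:,:,::-1])
E
```

```text
[-0.45809684  0.28514218  0.49715886] [ 0.50621474 -0.07999725  0.22739142] 43.55
254 [0.597 0.073 0.155]
266 [0.595 0.043 0.154]
278 [0.594 0.013 0.154]
290 [ 0.594 -0.018  0.153]
338 [ 0.623 -0.139  0.161]
knob x min 0.5567879205646731
tub [0.404 0.332 0.141] [0.061 0.064 0.022]
board [0.416 0.332 0.028] [0.156 0.18  0.024]
bottle [0.483 0.096 0.117] [0.022 0.026 0.034]
ladle [0.611 0.34  0.014] [0.087 0.112 0.017]
tawa [ 0.401 -0.339  0.015] [0.233 0.234 0.02 ]
```

View pics/t6.png

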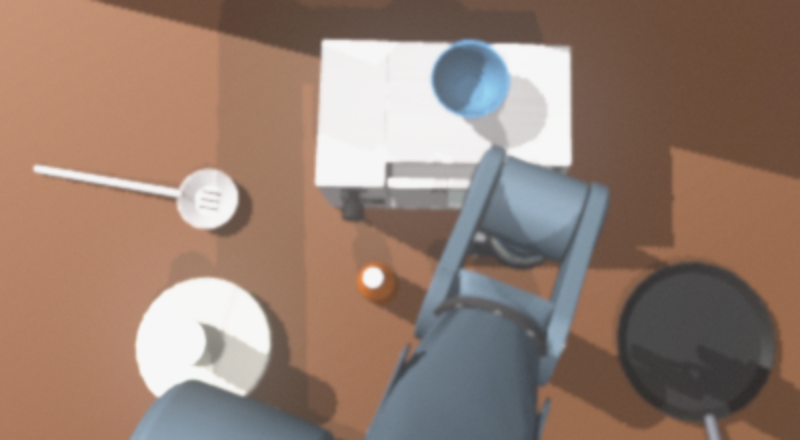

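Final view: tub upright on the board at crop (185,345), knob home at (352,205) with its front at x = 0.557, door shut, and the bottle, bowl, ladle and tawa in place. The arm is clear, so I'm handing in.

```bash
timeout 60 python3 -c "
from station import manip; print(manip.sign_off())"
```

```text
the job is handed in; nothing more can be done
None
```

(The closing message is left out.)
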